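Stand the lugged cell plate in the rack

ROBOT

A 7-joint arm with a two-finger parallel gripper is mounted at the origin on the work surface. World frame = base frame: x ahead of the robot, y to its left, z up, the work surface at z = 0. Lengths are in m, angles in rad, forces in N, time in s.
With the tool pointing down it reaches from about 0.425 to 0.925 m from the base axis. Payload 6.8 kg.
Tool frame: the origin (TCP) lies on the centre line of the jaws, within the pads' length; the fingertips stand 14 mm ahead of it and the grasp point (between the pads) lies 5 mm behind it (r.nose_length is the distance from the TCP to the fingertips, in m); z points along the fingers, y is the direction in which the jaws open and shut (so a half turn about z gives the same grasp; the last joint's range is limited). The gripper opens to 85 mm and grips with 20 to 120 N. Pads are 22 mm wide; open, the fingers measure 114 mm over their backs; the gripper's body (76 mm by 85 mm) begins 54 mm behind the grasp point. The pads swing forward as they close: fully open they stand 13 mm farther back than shut.
Start: joints at [-1.279, 0.477, 0.022, 1.555, -0.011, 1.109, -0.083], TCP at [0.263, 0.622, 0.245] pointing down, gripper open.
Joint ranges: [-2.96, 2.96], [-0.34, 2.1], [-1.41, 1.46], [0.24, 2.44], [-1.37, 4.51], [0.17, 1.92], [-2.96, 2.96]. Speed limits (rad/s): [2.39, 2.39, 3.14, 3.14, 3.14, 3.14, 3.14].

INTERFACE

Orientations are given as a rotation vector (axis times angle).
In Python, from bench import r, imaging, look_for, outline_of gives the robot as it stands. The module is installed in compiled form; this text tells all that it offers.
- The arm moves only by the tool carry_out, never from a script. Its arguments are lists of equal length, an entry for each row: "offset": the shift along the tool's x, y, z as a fraction of full scale, a list of three; "turn": the turn, a rotation vector about the tool's x, y, z as a fraction of full scale, a list of three. A call has 1 to 8 rows; each row is the pose to reach, as a shift and turn from the pose commanded when the call began, along the tool's axes at that moment; what a row does not reach only later rows make up. Full scale, the value 1, is 0.5 m for a shift and 1.5 rad for a turn. A row lasts 1/10 s, in which the tool goes at most 50 mm and 8.59 degrees, less where a joint would pass 70% of its speed; a pose out of reach is approached as far as the arm can. A call with a number of a shift or a turn outside -1 to 1 is refused whole. A call with a gripper value outside its range is refused whole. "hand" is the closure, from 0 (fully open) to 1 (shut), set as the call begins (left out, the last holds). The fingers move at their own pace and stop on an object; "force" is the grip in N (left out, the last holds). Time passes only in rows, so rows that repeat a pose let the fingers close. It gives the time, the measured TCP pose, the force and the opening at its end, in the units of the state.
- r.get_obs(): the state, without advancing time (a new reading comes with each control period).
- imaging.grab_frame(name): name is "side" or "top" or "wrist"; returns a dict with "pixels" (400x640x3 uint8, red, green, blue), "fx", "fy", "cx", "cy" (pixels), "R" (3x3) and "t" (3): a world point X has camera coordinates R X + t. Camera axes: x right, y down, z forward; pixel columns grow to the right and rows downward; lengths in m; the calibration is good to about 2 mm. A picture is of the moment at which its call begins. There is no depth.
- r.hand_in(): hands the job in, once; it reports no verdict.
Trained networks look in the newest picture that a camera, given by its name, has taken for a name from the list of things; names that differ only in an ending like _2 or _b are one class to them, and where a whole thing is asked for, a point or a joint stands for the part that bears it (a point fixed in the world has none). Each returns a list of dicts, best first, with "score" (0 to 1); they miss things now and then, are a little off and sometimes report something else, mostly with a low value. They report only what shows in the picture. A call takes as long as a camera call. They do not tell look-alikes from the thing itself.
- look_for(query, camera): "xyz" ([x, y, z] in m, in the coordinates of the camera as it stood for that picture, good to about 4 mm: the middle of the surface that is visible of it).
- outline_of(query, camera): "region" (400x640 bool, what is visible of it).
The state is a dict: "clock": time; "joints": joint angles; "qvel": joint speeds; "tau": joint torques, N m; "tcp_pos": TCP position; "orientation": TCP orientation; "contact_force": force on the tool from outside, world axes, zero at the start; "moment": the same for the moment, N m; "grip_width": finger opening in m.
Only numpy, scipy, OpenCV 4.12 (cv2) and the standard library are available. Lean on these libraries where they do the work, as an engineer would, in place of code of your own. Each camera call takes 0.05 s, during which the arm holds its last target. There are 200 camera calls.

TASK

Take the tall metal plate that has a lug sticking up at one top corner off its leaning stand and stand it upright, lug up, in the one empty slot of the pale wooden rack, fully down on the slot's floor and roughly centred along the slot. Lower it in rather than dropping it, and leave the other tall plate, the one without a lug, on its stand.

Things in the scene. Friction and masses are not known exactly. Their poses are not given: they have to be found in the camera images.
- lug_plate: Plate to move: aluminium, 10 mm thick (own x), 100 wide (y), 120 high (z), 0.19-0.35 kg; a lug in its plane rises 25 mm above the top edge at y = 24 to 50 mm. Origin: middle of bottom edge. It starts in a dark steel stand, leaning 15 deg, top towards own +x; the stand's 80 mm wide back rest and lip reach only 45 and 12 mm up the plate, so its upper 75 mm is free on both faces.
- plain_plate: The bystander plate in a second, identical stand: same metal, thickness, width, height, lean, origin and axes, but with a straight top edge and no lug. To be left where it is.
- slot: Empty slot of the pale wooden rack (206 x 90 mm, 56 high; four slots 44 mm apart, the others hold short plates whose tops are 70 mm above the table). Origin: centre of the slot's floor, 8 mm above the table. Own x across the slot, y along it (90 mm long, open ends), z up. 14 mm wide from floor to 30 mm up, flaring to 30 mm wide at 48 mm up. A 10 mm plate fits with play.
Mind the look-alikes: they are no part of the job. What is shaped like the lug_plate but purple is not meant.

How it is judged:
By the outcome, as a careful person would: the job done as asked, in the order asked, and still so for the second after the job is handed in, with the robot touching nothing.
It also fails if it takes over 37 s, if anything falls off the work surface, if the arm or the gripper's body presses on something with over 40 N, if the wrist force passes 120 N, or if a joint passes its speed limit or range.

## Working session

There is one attempt and no reset: what is moved stays moved. The work goes in short steps, Python scripts to look and compute and a tool call to move; the robot and the scene stay as the last step left them, time stands still between calls to the robot, and variables do not carry over. Pictures are saved under pics/ and viewed, about 8 in all and at most 12, crops included, and the job is handed in when it is done.

Besides the shell and the picture viewer there is one more tool, called after "Request:" by a JSON object that holds its "op" and its "data", one argument or row to a line. carry_out: Moves the arm, as the interface text tells. Shift numbers are shares of 0.5 m and turn numbers shares of 1.5 rad, none past 1 either way. Its arguments: {"type":"object","properties":{"offset":{"type":"array","items":{"type":"array","items":{"type":"number","minimum":-1,"maximum":1}}},"turn":{"type":"array","items":{"type":"array","items":{"type":"number","minimum":-1,"maximum":1}}},"hand":{"type":"number"},"force":{"type":"number"}},"required":["offset","turn"]}

```bash
mkdir -p pics
cat > h.py <<'E'
import numpy as np, cv2
from bench import r, imaging, look_for, outline_of
from scipy.spatial.transform import Rotation as Ro
def proj(f,X):
    c=np.atleast_2d(X)@np.array(f['R']).T+f['t']; return np.c_[f['fx']*c[:,0]/c[:,2]+f['cx'],f['fy']*c[:,1]/c[:,2]+f['cy']]
def world(f,c): return np.array(f['R']).T@(np.array(c)-f['t'])
def save(n,f,crop=None,s=1):
    p=f['pixels'][...,::-1]
    if crop: p=p[crop[1]:crop[3],crop[0]:crop[2]]
    cv2.imwrite('pics/'+n+'.png',cv2.resize(np.ascontiguousarray(p),None,fx=s,fy=s,interpolation=cv2.INTER_CUBIC))
def ray(f,u,v,z):
    R=np.array(f['R']);C=-R.T@f['t'];d=R.T@[(u-f['cx'])/f['fx'],(v-f['cy'])/f['fy'],1];return C+d*(z-C[2])/d[2]
E
python3 - <<'E'
from h import *
o=r.get_obs();print(o['clock'],o['tcp_pos'],o['orientation'],o['grip_width'],r.nose_length)
ims=[]
for c in ['side','top','wrist']:
    f=imaging.grab_frame(c);save(c+'0',f)
    print(c,'cam',-np.array(f['R']).T@f['t'],'fx',f['fx'],'fwd',np.array(f['R'])[2])
    for q in ['lug_plate','plain_plate','slot']:
        for d in look_for(q,c): 
            w=world(f,d['xyz']);print(c,q,round(d['score'],2),w.round(3),proj(f,w).round()[0])
E
```

```text
0.0 [0.26250585 0.62125293 0.24432854] [-6.23745660e-01 -3.07879288e+00  2.84500645e-03] 0.08543941797169069 0.014
side cam [-0.18386125 -0.80997008  0.89045985] fx 396.82612939675613 fwd [ 0.53037256  0.52703551 -0.66403202]
side lug_plate 0.93 [ 0.597 -0.104  0.09 ] [326. 158.]
side lug_plate 0.87 [ 0.364 -0.558  0.005] [392. 300.]
side lug_plate 0.59 [ 0.317 -0.302  0.015] [308. 252.]
side plain_plate 0.57 [ 0.498 -0.304  0.087] [352. 202.]
top cam [ 0.34239793 -0.14340329  1.14274787] fx 408.175523188523 fwd [ 0.11099207 -0.01478713 -0.99371128]
top lug_plate 0.96 [ 0.6   -0.1    0.099] [289. 144.]
top lug_plate 0.92 [ 0.325 -0.293  0.006] [361. 248.]
top lug_plate 0.74 [ 0.366 -0.553  0.014] [454. 233.]
top plain_plate 0.95 [ 0.508 -0.303  0.107] [368. 177.]
wrist cam [0.18635868 0.65347298 0.3734946 ] fx 356.2440615581048 fwd [ 0.30108878 -0.12862534 -0.94488151]
```

View pics/side0.png

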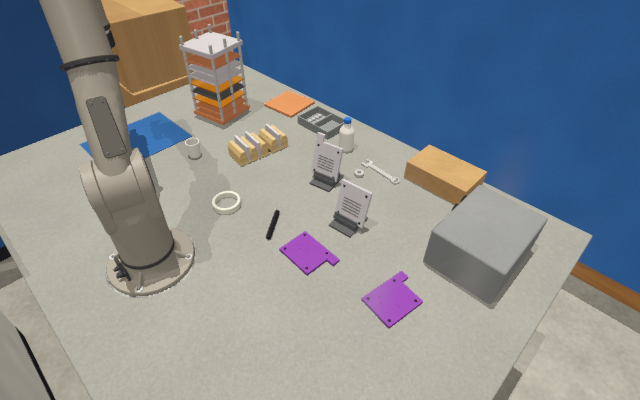

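View pics/top0.png

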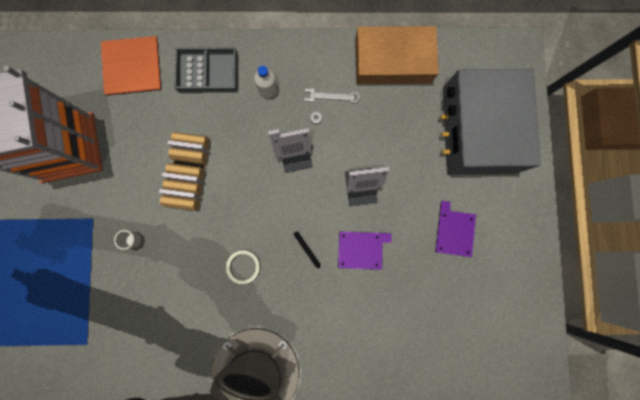

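The lug plate could be confused with four things: metal plate with lug (top 289,144 / side 326,158), metal plate without lug (top 368,177), and purple plates (top 361,248 and 454,233). I choose the first and check it, together with the rack, in one close crop.

Run:
```python
from h import *
a=imaging.grab_frame('top');b=imaging.grab_frame('side')
def cr(f,x,y,w,h,s): return cv2.resize(f['pixels'][y:y+h,x:x+w,::-1],(w*s,h*s),interpolation=cv2.INTER_CUBIC)
m=np.vstack([np.hstack([cr(a,155,127,64,50,6),cr(a,260,120,64,50,6)]),np.hstack([cr(b,226,120,64,50,6),cr(b,300,125,64,50,6)])])
m=np.vstack([np.hstack([cr(a,155,127,65,90,6)[:,:390],cr(a,260,120,65,90,6)[:,:390]])])
n=np.hstack([cr(b,226,120,65,50,6),cr(b,302,130,65,70,6)[:300]])
cv2.imwrite('pics/c1.png',cv2.resize(np.vstack([m[:300+210],n])[:,:],None,fx=.74,fy=.74))
for q in ['slot']:
  for c in ['top','side']: print(c,[(d['score'],d['xyz']) for d in look_for(q,c)], [ (d['score'],d['region'].sum()) for d in outline_of(q,c)])
for c,f in [('top',a),('side',b)]:
  for d in outline_of('lug_plate',c)[:1]:
    print(c,d['score']); k=d['region'].astype(np.uint8); cs=max(cv2.findContours(k,0,2)[0],key=cv2.contourArea); print(cv2.approxPolyDP(cs,1.5,True)[:,0].tolist())
```

```text
top [(0.49, [-0.3453, -0.0973, 1.1458])] [(0.63, np.int64(109))]
side [] []
top 0.97
[[309, 131], [304, 129], [283, 134], [278, 130], [270, 131], [270, 139], [276, 159], [279, 160], [287, 156], [306, 152], [310, 153]]
side 0.81
[[317, 132], [311, 171], [316, 170], [336, 180], [342, 148], [324, 140], [325, 134]]
```

View pics/c1.png

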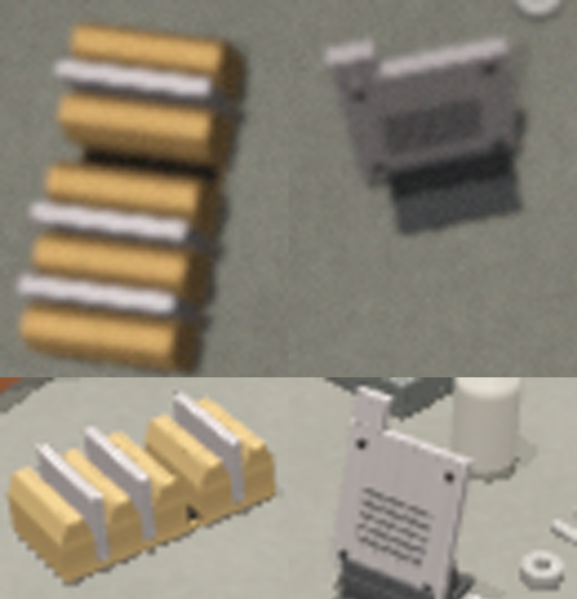

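```bash
cat > fit.py <<'E'
from h import *
from scipy.optimize import least_squares
def plate_R(yaw,lean=np.radians(15)): return Ro.from_euler('z',yaw)*Ro.from_euler('y',lean)
def fit(obs,p0,lean=np.radians(15)): # obs: list (frame, own pt, px)
    def res(p):
        R=plate_R(p[3],lean).as_matrix(); return np.concatenate([(proj(f,R@np.array(X)+p[:3])-px)[0] for f,X,px in obs])
    s=least_squares(res,p0,loss='soft_l1'); return s.x,s.fun
E
python3 - <<'E'
from fit import *
a=imaging.grab_frame('top');b=imaging.grab_frame('side')
k=4.44
T=lambda u,v:(260+(u-288.6)/k-.5,120+v/k-.5)
S=lambda u,v:(302+(u-288.6)/k-.5,130+(v-377.4)/k-.5)
m=1e-3
obs=[(a,(5,50,145),T(325,47)),(a,(-5,50,145),T(330,68)),(a,(5,24,145),T(372,40)),(a,(-5,24,145),T(375,60)),(a,(5,-50,120),T(505,38)),(a,(-5,-50,120),T(507,52)),(a,(-5,24,120),T(382,77)),
(b,(-5,50,145),S(358,392)),(b,(-5,24,145),S(386,406)),(b,(-5,-50,120),S(464,467)),(b,(-5,50,0),S(340,562))]
obs=[(f,np.array(X)*m,p) for f,X,p in obs]
p,e=fit(obs,[.57,-.1,.01,0.1]);print(p.round(4),np.abs(e).round(1))
R=plate_R(p[3]).as_matrix();print('top mid',R@[0,0,.12]+p[:3])
Q=lambda u,v:(155+u/k-.5,127+v/k-.5)
for st in [((57,68),(210,88)),((30,212),(187,232)),((20,285),(175,305))]:
    w=[ray(a,*Q(*s),.07) for s in st];print(w[0].round(4),w[1].round(4),((w[0]+w[1])/2).round(4),'L',np.linalg.norm(w[0]-w[1]).round(3),np.degrees(np.arctan2(*(w[0]-w[1])[1::-1])))
for uv in [(197,104),(220,122),(247,107)]: print('tower',ray(b,*uv,0).round(2))
for uv in [(182,40),(212,55),(243,38)]: print('towertop',ray(b,*uv,.3).round(2))
E
```

```text
[ 0.5877 -0.1075  0.0163  0.1935] [0.3 0.7 0.2 0.6 0.  0.2 0.  0.8 0.2 0.1 0.1 0.3 0.4 0.4 0.3 0.  0.7 0.7
 1.3 0.  2.  0.6]
top mid [ 0.61816421 -0.10155739  0.13225951]
[0.6156 0.2263 0.07  ] [0.6025 0.1343 0.07  ] [0.6091 0.1803 0.07  ] L 0.093 81.88446402832876
[0.528  0.2399 0.07  ] [0.515  0.1464 0.07  ] [0.5215 0.1932 0.07  ] L 0.094 82.07826741659501
[0.4842 0.2446 0.07  ] [0.4712 0.1527 0.07  ] [0.4777 0.1986 0.07  ] L 0.093 81.98690319255464
tower [0.57 0.65 0.  ]
tower [0.55 0.45 0.  ]
tower [0.71 0.47 0.  ]
towertop [0.55 0.61 0.3 ]
towertop [0.55 0.42 0.3 ]
towertop [0.72 0.46 0.3 ]
```

```bash
cat >> fit.py <<'E'
def toolR(Rp): # Rp: Rotation of plate
    M=Rp.as_matrix(); return Ro.from_matrix(np.c_[M[:,1],M[:,0],-M[:,2]])
def cmd(Rt,pt,cur=None):
    o=r.get_obs(); R0=Ro.from_rotvec(o['orientation']);
    d=R0.inv().apply(np.array(pt)-o['tcp_pos'])/.5; w=(R0.inv()*Rt).as_rotvec()/1.5
    print('offset',d.round(4).tolist(),'turn',w.round(4).tolist())
E
python3 - <<'E'
from fit import *
p=np.array([.5877,-.1075,.0163]);Rp=plate_R(.1935)
print(p+Rp.apply([0,0,.205]))
cmd(toolR(Rp),[.44,.28,.30]); cmd(toolR(Rp),p+Rp.apply([0,0,.205]))
E
```

```text
[ 0.6397677  -0.09729724  0.21431479]
offset [-0.5926, -0.4916, -0.1094] turn [0.1604, 0.0853, 0.6478]
offset [-1.2544, -1.0312, 0.062] turn [0.1604, 0.0853, 0.6478]
```

Request:
{"op": "carry_out", "data": {
  "offset": [
    [-0.593,-0.492,-0.109],
    [-0.593,-0.492,-0.109],
    [-0.593,-0.492,-0.109],
    [-0.593,-0.492,-0.109],
    [-0.593,-0.492,-0.109],
    [-0.593,-0.492,-0.109],
    [-0.593,-0.492,-0.109],
    [-0.593,-0.492,-0.109]
  ],
  "turn": [
    [0.16,0.085,0.648],
    [0.16,0.085,0.648],
    [0.16,0.085,0.648],
    [0.16,0.085,0.648],
    [0.16,0.085,0.648],
    [0.16,0.085,0.648],
    [0.16,0.085,0.648],
    [0.16,0.085,0.648]
  ],
  "hand": 0,
  "force": 60
}}

```text
clock: 1.9
tcp_pos: [0.4421, 0.2761, 0.3003]
orientation: [-1.89, -2.28, 0.3]
contact_force: [0.0, -1.0, -0.5]
grip_width: 0.0856
```

Run:
```python
from fit import *
p=np.array([.5877,-.1075,.0163]);Rp=plate_R(.1935)
cmd(toolR(Rp),p+Rp.apply([0,0,.205])); print(r.get_obs()['joints'])
```

```text
offset [-0.8069, 0.2863, 0.1028] turn [0.0007, -0.0003, -0.0048]
[-0.87186124  0.31699686  0.3287175   1.71457372 -0.19400169  1.37723509
 -0.29832582]
```

Request:
{"op": "carry_out", "data": {
  "offset": [
    [-0.807,0.286,0.103],
    [-0.807,0.286,0.103],
    [-0.807,0.286,0.103],
    [-0.807,0.286,0.103],
    [-0.807,0.286,0.103],
    [-0.807,0.286,0.103],
    [-0.807,0.286,0.103],
    [-0.807,0.286,0.103]
  ],
  "turn": [
    [0,0,-0.005],
    [0,0,-0.005],
    [0,0,-0.005],
    [0,0,-0.005],
    [0,0,-0.005],
    [0,0,-0.005],
    [0,0,-0.005],
    [0,0,-0.005]
  ]
}}

```text
clock: 2.7
tcp_pos: [0.6265, -0.0669, 0.2191]
orientation: [-1.872, -2.293, 0.299]
contact_force: [0.3, 1.3, 0.3]
grip_width: 0.0853
```

Request:
{"op": "carry_out", "data": {
  "offset": [
    [0,0,0]
  ],
  "turn": [
    [0,0,0]
  ]
}}

```text
clock: 2.8
tcp_pos: [0.626, -0.0741, 0.2181]
orientation: [-1.886, -2.284, 0.306]
contact_force: [-1.0, -0.7, 0.8]
grip_width: 0.0849
```

Run:
```python
from fit import *
f=imaging.grab_frame('wrist');o=r.get_obs();print(o['tcp_pos'],o['joints'])
p=np.array([.5877,-.1075,.0163]);Rp=plate_R(.1935)
X=np.array([(5,50,145),(-5,50,145),(5,24,145),(-5,24,145),(5,-50,120),(-5,-50,120),(-5,24,120),(5,24,120)])*.001
P=proj(f,Rp.apply(X)+p);print(P.round(1).tolist())
g=f['pixels'].copy()
for u in P: cv2.drawMarker(g,tuple(int(round(v)) for v in u),(255,0,0),0,6,1)
cv2.imwrite('pics/w1.png',cv2.resize(g[...,::-1],None,fx=1.25,fy=1.25,interpolation=cv2.INTER_CUBIC))
```

```text
[ 0.62566925 -0.06996396  0.21850013] [-0.31279197  0.5987916   0.45993474  1.52797721 -0.18030469  1.32553177
  0.36874104]
[[346.5, 182.8], [328.5, 182.9], [345.7, 225.6], [328.5, 225.6], [341.7, 306.0], [327.7, 306.0], [327.8, 209.8], [343.3, 209.8]]
```

View pics/w1.png

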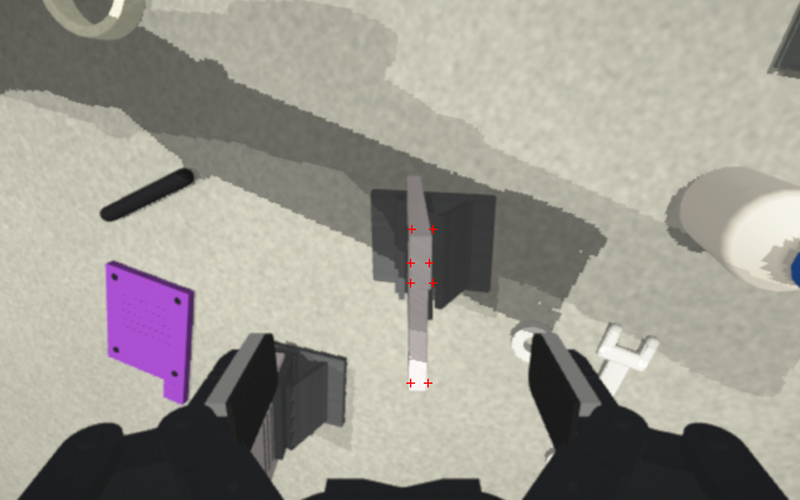

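Run:
```python
from fit import *
p=np.array([.5877,-.1075,.0163]);Rp=plate_R(.1935)
print(r.get_obs()['tcp_pos'])
cmd(toolR(Rp),p+Rp.apply([0,-.002,.205]));cmd(toolR(Rp),p+Rp.apply([0,-.002,.095]))
```

```text
[ 0.62566925 -0.06996396  0.21850013]
offset [-0.0631, 0.0187, 0.0037] turn [-0.0006, 0.0006, 0.0003]
offset [-0.0629, 0.0189, 0.2237] turn [-0.0006, 0.0006, 0.0003]
```

Request:
{"op": "carry_out", "data": {
  "offset": [
    [-0.063,0.019,0.004],
    [-0.063,0.019,0.004],
    [-0.063,0.019,0.004],
    [-0.063,0.019,0.004]
  ],
  "turn": [
    [0,0,0],
    [0,0,0],
    [0,0,0],
    [0,0,0]
  ]
}}

```text
clock: 3.25
tcp_pos: [0.6404, -0.0926, 0.2151]
orientation: [-1.87, -2.294, 0.298]
contact_force: [-0.3, 0.6, 0.7]
grip_width: 0.0853
```

Run:
```python
from fit import *
p=np.array([.5877,-.1075,.0163]);Rp=plate_R(.1935)
cmd(toolR(Rp),p+Rp.apply([0,-.002,.205]));cmd(toolR(Rp),p+Rp.apply([0,-.002,.095]))
```

```text
offset [-0.013, -0.0027, 0.0023] turn [0.0007, -0.0005, 0.0063]
offset [-0.0132, -0.0029, 0.2223] turn [0.0007, -0.0005, 0.0063]
```

Request:
{"op": "carry_out", "data": {
  "offset": [
    [-0.01,-0.002,0.06],
    [-0.01,-0.002,0.11],
    [-0.01,-0.002,0.16],
    [-0.01,-0.002,0.2],
    [-0.01,-0.002,0.221],
    [-0.01,-0.002,0.221],
    [-0.01,-0.002,0.221]
  ],
  "turn": [
    [0,0,0.003],
    [0,0,0.003],
    [0,0,0.003],
    [0,0,0.003],
    [0,0,0.003],
    [0,0,0.003],
    [0,0,0.003]
  ]
}}

```text
clock: 3.95
tcp_pos: [0.6132, -0.1045, 0.1094]
orientation: [-1.878, -2.29, 0.299]
contact_force: [-0.0, 0.8, 0.2]
grip_width: 0.0855
```

Run:
```python
from fit import *
f=imaging.grab_frame('wrist');o=r.get_obs();print(o['tcp_pos'],o['contact_force'])
p=np.array([.5877,-.1075,.0163]);Rp=plate_R(.1935)
R0=Ro.from_rotvec(o['orientation']);print('tcp in plate',Rp.inv().apply(o['tcp_pos']-p))
save('w2',f,(200,120,520,400),2)
```

```text
[ 0.61352213 -0.10472446  0.10968869] [-0.00925588 -0.49277066 -1.04407325]
tcp in plate [ 0.00082154 -0.00224172  0.09690322]
```

View pics/w2.png

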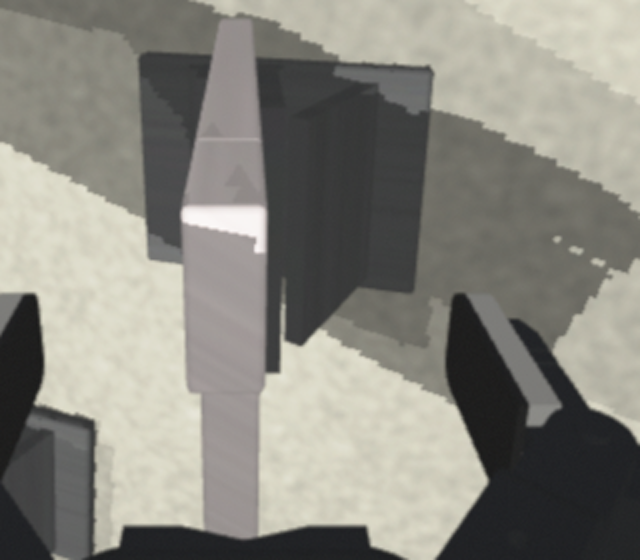

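Request:
{"op": "carry_out", "data": {
  "offset": [
    [0,-0.003,0.003],
    [0,-0.003,0.003]
  ],
  "turn": [
    [0,0,0],
    [0,0,0]
  ]
}}

```text
clock: 4.2
tcp_pos: [0.611, -0.1056, 0.1081]
orientation: [-1.879, -2.289, 0.299]
contact_force: [0.8, 0.5, 0.1]
grip_width: 0.0854
```

Request:
{"op": "carry_out", "data": {
  "offset": [
    [0,0,0],
    [0,0,0],
    [0,0,0],
    [0,0,0],
    [0,0,0],
    [0,0,0],
    [0,0,0],
    [0,0,0]
  ],
  "turn": [
    [0,0,0],
    [0,0,0],
    [0,0,0],
    [0,0,0],
    [0,0,0],
    [0,0,0],
    [0,0,0],
    [0,0,0]
  ],
  "hand": 1,
  "force": 60
}}

```text
clock: 5.0
tcp_pos: [0.6104, -0.1055, 0.1076]
orientation: [-1.878, -2.288, 0.3]
contact_force: [-1.8, 0.5, 3.3]
grip_width: 0.009
```

Request:
{"op": "carry_out", "data": {
  "offset": [
    [0,0,-0.02],
    [0,0,-0.06],
    [0,0,-0.12],
    [0,0,-0.2],
    [0,0,-0.28],
    [0,0,-0.3],
    [0,0,-0.3],
    [0,0,-0.3]
  ],
  "turn": [
    [0,0,0],
    [0,0,0],
    [0,0,0],
    [0,0,0],
    [0,0,0],
    [0,0,0],
    [0,0,0],
    [0,0,0]
  ]
}}

```text
clock: 5.8
tcp_pos: [0.6476, -0.0977, 0.2505]
orientation: [-1.877, -2.287, 0.302]
contact_force: [-0.3, 0.3, -3.7]
grip_width: 0.0096
```

Run:
```python
from fit import *
o=r.get_obs();print(o['tcp_pos'],o['grip_width'],o['contact_force'])
f=imaging.grab_frame('side');save('s1',f,(240,60,440,220),4)
Rt=toolR(plate_R(np.radians(-8),0))
cmd(Rt,[.565,.05,.29]);cmd(Rt,[.5653,.1868,.26])
```

```text
[ 0.64762022 -0.09772806  0.25052644] 0.009561832186598333 [-0.29603546  0.32901896 -3.71261032]
offset [0.3219, -0.121, -0.0494] turn [-0.175, 0.0284, 0.2226]
offset [0.5901, -0.0532, -0.0051] turn [-0.175, 0.0284, 0.2226]
```

View pics/s1.png

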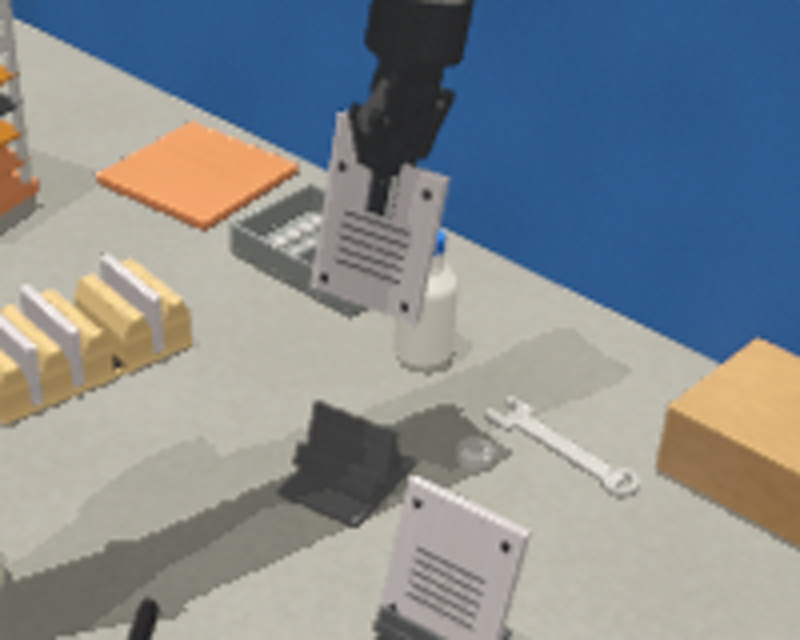

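Request:
{"op": "carry_out", "data": {
  "offset": [
    [0.05,-0.02,-0.02],
    [0.14,-0.05,-0.03],
    [0.23,-0.07,-0.03],
    [0.32,-0.07,-0.03],
    [0.41,-0.06,-0.02],
    [0.5,-0.055,-0.01],
    [0.56,-0.053,-0.005],
    [0.59,-0.053,-0.005]
  ],
  "turn": [
    [-0.03,0.005,0.04],
    [-0.06,0.01,0.08],
    [-0.09,0.015,0.11],
    [-0.12,0.02,0.15],
    [-0.15,0.024,0.19],
    [-0.175,0.028,0.223],
    [-0.175,0.028,0.223],
    [-0.175,0.028,0.223]
  ]
}}

```text
clock: 6.65
tcp_pos: [0.5636, 0.1901, 0.2593]
orientation: [2.366, 2.066, -0.003]
contact_force: [0.2, -0.5, -3.1]
grip_width: 0.0091
```

Request:
{"op": "carry_out", "data": {
  "offset": [
    [0,0,0],
    [0,0,0],
    [0,0,0]
  ],
  "turn": [
    [0,0,0],
    [0,0,0],
    [0,0,0]
  ]
}}

```text
clock: 6.95
tcp_pos: [0.5672, 0.1837, 0.2616]
orientation: [2.372, 2.054, 0.001]
contact_force: [-0.7, -0.2, -2.8]
grip_width: 0.0095
```

Run:
```python
from fit import *
o=r.get_obs();print(o['tcp_pos'],o['orientation'],o['grip_width'],o['contact_force'],o['joints'])
f=imaging.grab_frame('wrist');b=imaging.grab_frame('side')
Rt=toolR(plate_R(np.radians(-8),0));cmd(Rt,[.5653,.1868,.26])
R0=Ro.from_rotvec(o['orientation']);
# plate in tool: plate origin at tool (0.002,0,.096)
g=f['pixels'].copy();
Rs=plate_R(np.radians(-8),0);c=np.array([.5653,.1868,.008])
sl=np.array([(x,y,.048) for x in(-.015,.015) for y in(-.045,.045)]+[(0,-.045,0),(0,.045,0)])
pl=np.array([(x,y,0) for x in(-.005,.005) for y in(-.05,.05)]+[(-.005,.05,.145),(.005,.05,.145)])
P=proj(f,Rs.apply(sl)+c);M=R0.as_matrix();Pw=(np.c_[M[:,1],M[:,0],-M[:,2]]@(pl-[0,-.002,.096]).T).T+o['tcp_pos']
for u in P: cv2.drawMarker(g,tuple(int(round(v)) for v in u),(255,0,0),0,6,1)
for u in proj(f,Pw): cv2.drawMarker(g,tuple(int(round(v)) for v in u),(0,0,255),1,6,1)
h=b['pixels'].copy()
for u in proj(b,Rs.apply(sl)+c): h[int(round(u[1])),int(round(u[0]))]=(255,0,0)
for u in proj(b,Pw): h[int(round(u[1])),int(round(u[0]))]=(0,0,255)
A=cv2.resize(g,(800,500))[:360];B=cv2.resize(h[60:180,190:330],None,fx=3,fy=3,interpolation=cv2.INTER_NEAREST)
A=cv2.resize(g[100:400,180:480],(430,430),interpolation=cv2.INTER_CUBIC);B=cv2.resize(h[70:180,205:298],(364,430),interpolation=cv2.INTER_NEAREST)
cv2.imwrite('pics/p1.png',np.hstack([A,B])[...,::-1])
```

```text
[0.56722734 0.18371861 0.26156003] [2.37181112e+00 2.05357964e+00 1.44178489e-03] 0.009453825922915021 [-0.66851264 -0.15314415 -2.81015175] [-0.79085011  0.3533606   0.47935269  1.7599061  -0.17881112  1.06974135
 -0.39447219]
offset [0.0043, -0.0046, 0.0036] turn [0.0027, 0.0009, -0.0024]
```

View pics/p1.png

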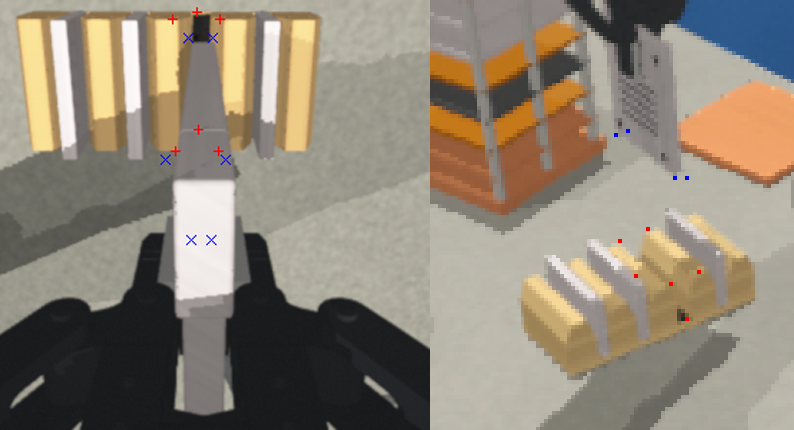

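Request:
{"op": "carry_out", "data": {
  "offset": [
    [0.004,-0.002,0.03],
    [0.004,-0.002,0.07],
    [0.004,-0.002,0.11],
    [0.004,-0.002,0.145],
    [0.004,-0.002,0.16],
    [0.004,-0.002,0.16],
    [0.004,-0.002,0.16],
    [0.004,-0.002,0.16]
  ],
  "turn": [
    [0,0,0],
    [0,0,0],
    [0,0,0],
    [0,0,0],
    [0,0,0],
    [0,0,0],
    [0,0,0],
    [0,0,0]
  ]
}}

```text
clock: 7.85
tcp_pos: [0.567, 0.1886, 0.1827]
orientation: [2.369, 2.058, 0.006]
contact_force: [0.6, 0.3, -2.4]
grip_width: 0.0092
```

```bash
cat > v.py <<'E'
import sys
from fit import *
o=r.get_obs();print(o['tcp_pos'],o['orientation'],o['contact_force'])
f=imaging.grab_frame('wrist');b=imaging.grab_frame('side')
Rt=toolR(plate_R(np.radians(-8),0));cmd(Rt,[.5653,.1868,o['tcp_pos'][2]])
A=cv2.resize(f['pixels'][60:240,240:400],None,fx=3,fy=3,interpolation=cv2.INTER_CUBIC)
B=cv2.resize(b['pixels'][85:175,225:290],(320,443),interpolation=cv2.INTER_CUBIC)
m=np.zeros((540,800,3),np.uint8);m[:,:480]=A;m[:443,480:]=B
cv2.imwrite('pics/'+sys.argv[1]+'.png',m[...,::-1])
E
python3 v.py p2
```

```text
[0.56699706 0.18864782 0.18273884] [2.36867353 2.05789932 0.0060536 ] [ 0.6118587   0.29454161 -2.4199729 ]
offset [-0.0041, -0.0025, -0.0001] turn [0.0035, -0.0003, -0.0003]
```

View pics/p2.png

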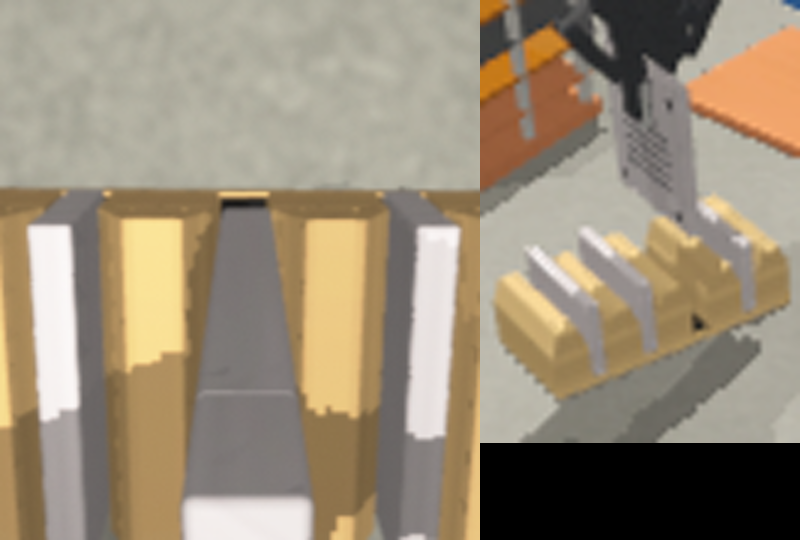

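The plate (bottom at 245 px) is centred over the slot (244 px). Lowering now.

Request:
{"op": "carry_out", "data": {
  "offset": [
    [0,0,0.02],
    [0,0,0.04],
    [0,0,0.06],
    [0,0,0.08],
    [0,0,0.1],
    [0,0,0.12],
    [0,0,0.13],
    [0,0,0.13]
  ],
  "turn": [
    [0,0,0],
    [0,0,0],
    [0,0,0],
    [0,0,0],
    [0,0,0],
    [0,0,0],
    [0,0,0],
    [0,0,0]
  ]
}}

```text
clock: 8.75
tcp_pos: [0.566, 0.1883, 0.1158]
orientation: [2.369, 2.059, 0.001]
contact_force: [-0.1, 0.5, -3.3]
grip_width: 0.0093
```

Request:
{"op": "carry_out", "data": {
  "offset": [
    [0,0,0.004],
    [0,0,0.008],
    [0,0,0.012],
    [0,0,0.014],
    [0,0,0.016],
    [0,0,0.018],
    [0,0,0.02],
    [0,0,0.02]
  ],
  "turn": [
    [0,0,0],
    [0,0,0],
    [0,0,0],
    [0,0,0],
    [0,0,0],
    [0,0,0],
    [0,0,0],
    [0,0,0]
  ]
}}

```text
clock: 9.55
tcp_pos: [0.5665, 0.1884, 0.1066]
orientation: [2.369, 2.058, 0.003]
contact_force: [0.6, -1.3, -2.3]
grip_width: 0.0094
```

No contact yet; continue in small steps.

Request:
{"op": "carry_out", "data": {
  "offset": [
    [0,0,0.001],
    [0,0,0.002],
    [0,0,0.003],
    [0,0,0.004],
    [0,0,0.005],
    [0,0,0.006],
    [0,0,0.006],
    [0,0,0.006]
  ],
  "turn": [
    [0,0,0],
    [0,0,0],
    [0,0,0],
    [0,0,0],
    [0,0,0],
    [0,0,0],
    [0,0,0],
    [0,0,0]
  ]
}}

```text
clock: 10.35
tcp_pos: [0.5666, 0.1884, 0.1038]
orientation: [2.369, 2.058, 0.003]
contact_force: [0.4, 0.6, -2.9]
grip_width: 0.0095
```

Request:
{"op": "carry_out", "data": {
  "offset": [
    [0,0,0.001],
    [0,0,0.002],
    [0,0,0.003],
    [0,0,0.004],
    [0,0,0.004],
    [0,0,0.004]
  ],
  "turn": [
    [0,0,0],
    [0,0,0],
    [0,0,0],
    [0,0,0],
    [0,0,0],
    [0,0,0]
  ]
}}

```text
clock: 10.95
tcp_pos: [0.5666, 0.1884, 0.1018]
orientation: [2.369, 2.058, 0.003]
contact_force: [-0.4, -0.5, -3.7]
grip_width: 0.0095
```

Request:
{"op": "carry_out", "data": {
  "offset": [
    [0,0,0.001],
    [0,0,0.002],
    [0,0,0.003],
    [0,0,0.004],
    [0,0,0.004],
    [0,0,0.004]
  ],
  "turn": [
    [0,0,0],
    [0,0,0],
    [0,0,0],
    [0,0,0],
    [0,0,0],
    [0,0,0]
  ]
}}

```text
clock: 11.55
tcp_pos: [0.5666, 0.1884, 0.0998]
orientation: [2.369, 2.058, 0.003]
contact_force: [0.6, 0.5, -3.7]
grip_width: 0.0096
```

Request:
{"op": "carry_out", "data": {
  "offset": [
    [0,0,0.001],
    [0,0,0.002],
    [0,0,0.003],
    [0,0,0.004],
    [0,0,0.004],
    [0,0,0.004]
  ],
  "turn": [
    [0,0,0],
    [0,0,0],
    [0,0,0],
    [0,0,0],
    [0,0,0],
    [0,0,0]
  ]
}}

```text
clock: 12.15
tcp_pos: [0.5666, 0.1884, 0.0978]
orientation: [2.369, 2.058, 0.003]
contact_force: [-0.4, 0.2, -4.0]
grip_width: 0.0093
```

```bash
python3 v.py p3
```

```text
[0.56662214 0.18842445 0.09778142] [2.36883076 2.05844223 0.00328784] [-0.3937381   0.20748917 -3.95750999]
offset [-0.0036, -0.0022, 0.0] turn [0.0026, 0.0004, -0.0003]
```

View pics/p3.png

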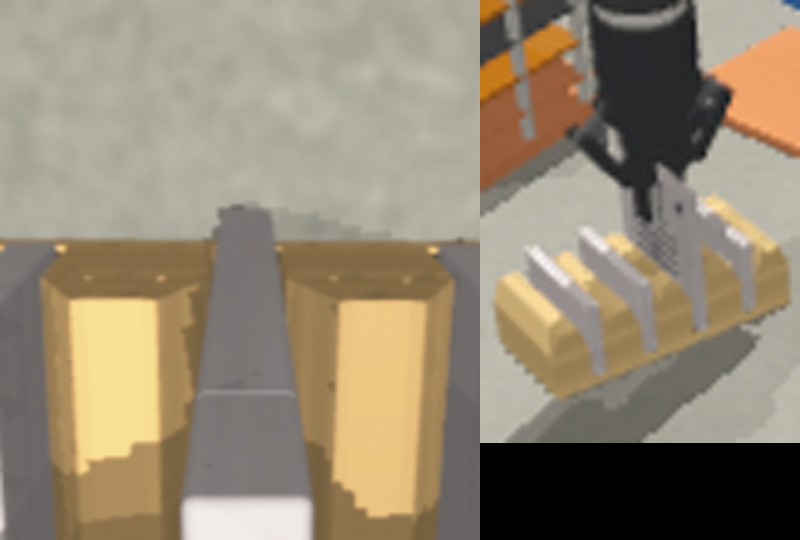

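Request:
{"op": "carry_out", "data": {
  "offset": [
    [0,0,0.001],
    [0,0,0.002],
    [0,0,0.003],
    [0,0,0.004],
    [0,0,0.004],
    [0,0,0.004]
  ],
  "turn": [
    [0,0,0],
    [0,0,0],
    [0,0,0],
    [0,0,0],
    [0,0,0],
    [0,0,0]
  ]
}}

```text
clock: 12.85
tcp_pos: [0.5668, 0.1883, 0.0966]
orientation: [2.369, 2.058, 0.004]
contact_force: [-2.1, -2.2, 5.0]
grip_width: 0.0093
```

Request:
{"op": "carry_out", "data": {
  "offset": [
    [0,0,0],
    [0,0,0],
    [0,0,0],
    [0,0,0],
    [0,0,0],
    [0,0,0]
  ],
  "turn": [
    [0,0,0],
    [0,0,0],
    [0,0,0],
    [0,0,0],
    [0,0,0],
    [0,0,0]
  ],
  "hand": 0.7
}}

```text
clock: 13.45
tcp_pos: [0.5666, 0.1885, 0.0957]
orientation: [2.369, 2.058, 0.003]
contact_force: [0.0, -0.7, -0.2]
grip_width: 0.0258
```

```bash
python3 v.py p4
```

```text
[0.56661774 0.18845015 0.09573213] [2.36884085 2.05845631 0.00324378] [ 0.01609533 -0.69541656 -0.21818837]
offset [-0.0036, -0.0021, 0.0001] turn [0.0026, 0.0004, -0.0003]
```

View pics/p4.png

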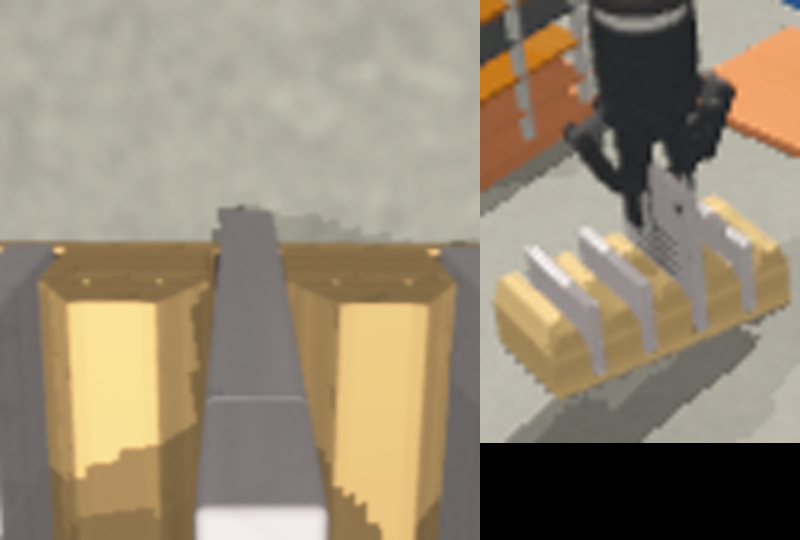

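Request:
{"op": "carry_out", "data": {
  "offset": [
    [0,0,0],
    [0,0,0],
    [0,0,-0.02],
    [0,0,-0.06],
    [0,0,-0.1],
    [0,0,-0.16],
    [0,0,-0.24],
    [0,0,-0.32]
  ],
  "turn": [
    [0,0,0],
    [0,0,0],
    [0,0,0],
    [0,0,0],
    [0,0,0],
    [0,0,0],
    [0,0,0],
    [0,0,0]
  ],
  "hand": 0.55
}}

```text
clock: 14.35
tcp_pos: [0.5657, 0.1883, 0.2578]
orientation: [2.369, 2.058, 0.003]
contact_force: [1.0, 0.4, 0.4]
grip_width: 0.0382
```

Request:
{"op": "carry_out", "data": {
  "offset": [
    [0,-0.08,-0.04],
    [0,-0.16,-0.04],
    [0,-0.24,-0.04],
    [0,-0.24,-0.04],
    [0,-0.24,-0.04]
  ],
  "turn": [
    [0,0,0],
    [0,0,0],
    [0,0,0],
    [0,0,0],
    [0,0,0]
  ]
}}

```text
clock: 14.85
tcp_pos: [0.4468, 0.2056, 0.2763]
orientation: [2.368, 2.06, 0.006]
contact_force: [0.8, -0.4, 0.6]
grip_width: 0.0388
```

Run:
```python
from fit import *
o=r.get_obs();print(o['clock'],o['tcp_pos'],o['contact_force'])
a=imaging.grab_frame('top');b=imaging.grab_frame('side')
Rs=plate_R(np.radians(-8),0);c=np.array([.567,.1868,.008])
pl=np.array([(-5,50,145),(5,50,145),(-5,24,145),(-5,-50,120),(5,-50,120),(-5,-50,0),(5,-50,0)])*.001
ims=[]
for f,(x,y,w,h) in [(a,(150,115,80,110)),(b,(215,80,80,110))]:
    g=cv2.resize(f['pixels'][y:y+h,x:x+w],None,fx=5,fy=5,interpolation=cv2.INTER_CUBIC)
    for u in proj(f,Rs.apply(pl)+c): cv2.drawMarker(g,(int((u[0]-x+.5)*5),int((u[1]-y+.5)*5)),(255,0,0),0,7,1)
    ims.append(g)
cv2.imwrite('pics/f1.png',np.hstack(ims)[...,::-1])
for q in['lug_plate','plain_plate']:
  for d in look_for(q,'side'): print(q,d['score'],world(b,d['xyz']).round(3))
```

```text
14.85 [0.44678089 0.20563267 0.2762792 ] [ 0.77637836 -0.39191381  0.60595686]
lug_plate 0.82 [ 0.364 -0.562  0.006]
lug_plate 0.69 [ 0.318 -0.298  0.013]
lug_plate 0.66 [0.561 0.186 0.091]
plain_plate 0.79 [ 0.498 -0.305  0.089]
```

View pics/f1.png

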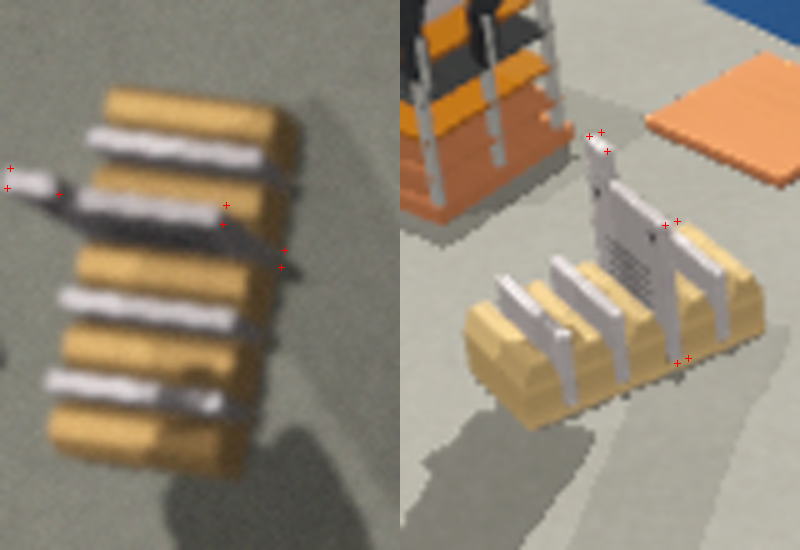

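The plate stands upright in the slot, with its corners within 1–2 px of the model on the floor. The plain plate hasn't moved.

```bash
python3 -c "
from h import *
r.hand_in();print(r.get_obs()['clock'])"
```

```text
the job is handed in; nothing more can be done
the job is handed in; nothing more can be done
```

The lug plate is standing upright, lug up, in the empty slot of the wooden rack, and I handed the job in. The last clock reading before that was 14.85 s, against the 37 s limit.

- **Grasp and lowering:** I gripped it near the top edge, slid it out of its stand, and lowered it in small steps until the force rose about 9 N at the floor. I then released it and moved the arm clear.
- **Last checks:** In the final top and side pictures the plate's corners are within about 1–2 px of a plate standing on the slot floor. It looks roughly centred, perhaps 2–3 mm off along the slot. The contact force was near zero. The plain plate was still where it started, found at (0.498, -0.305, 0.089) against (0.498, -0.304, 0.087) at the start.
- **Disagreements:**
  - The floor contact came about 6 mm lower than my grasp estimate predicted, which I put down to a small error in the plate's assumed height in the stand.
  - The plate shifted slightly in the slot's play when released.

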